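Release a recorder's drive carrier through the rear release hole

ROBOT

A 6-joint arm with a two-finger parallel gripper is mounted at the origin on the work surface. World frame = base frame: x ahead of the robot, y to its left, z up, the work surface at z = 0. Lengths are in m, angles in rad, forces in N, time in s.
With the tool pointing down it reaches from about 0.35 to 0.975 m from the base axis. Payload 4.9 kg.
Tool frame: the origin (TCP) lies midway between the tips of the shut fingers; the grasp point (between the pads) lies 19 mm behind it; z points along the fingers, y is the direction in which the jaws open and shut (so a half turn about z gives the same grasp; the last joint's range is limited). The gripper opens to 85 mm and grips with 20 to 120 N. Pads are 22 mm wide; open, the fingers measure 114 mm over their backs; the gripper's body (76 mm by 85 mm) begins 54 mm behind the grasp point. The pads swing forward as they close: fully open they stand 13 mm farther back than shut.
Start: joints at [-1.35, 0.053, 1.613, -0, 1.476, -0.119], TCP at [0.208, -0.589, 0.211] pointing down, gripper open.
Joint ranges: [-3.01, 3.01], [-1.01, 2.22], [0.06, 2.58], [-1.02, 4.17], [0.09, 2.62], [-3.14, 3.14]. Speed limits (rad/s): [2.57, 2.57, 3.14, 3.14, 3.14, 3.14].

INTERFACE

Orientations are given as a rotation vector (axis times angle).
In Python, from station import ctrl gives the robot as it stands.
- The arm moves only by the shell command python3 -m jog 'ROWS' [FORCE]. ROWS is JSON, one flat list of numbers, 7 for each row, row after row: the opening, from 0 (shut) to 1 (fully open), then the shift along the tool's x, y, z in m, then the turn, a rotation vector about the tool's x, y, z in degrees. A call has 1 to 10 rows; each row shifts and turns the commanded pose from where the row before left it, along the tool's axes as they then stand; what a row does not reach is not made up. A row lasts 1/8 s, in which the tool goes at most 62.5 mm and 10.7 degrees, less where a joint would pass 70% of its speed; a pose out of reach is approached as far as the arm can. A call with a gripper value outside its range is refused whole. The fingers move at their own pace and stop on an object; FORCE is the grip in N (left out, the last holds). Time passes only in rows, so rows that do not move let the fingers close. It gives the time, the measured TCP pose, the force and the opening at its end, in the units of the state.
- ctrl.get_obs(): the state, without advancing time (a new reading comes with each control period).
- ctrl.get_image(name): name is "scene" or "top" or "wrist"; returns a dict with "image" (400x640x3 uint8, blue, green, red), "camera_matrix" (3x3 intrinsics, pixels), "dist_coeffs" ([k1, k2, p1, p2, k3] as OpenCV has them; the pictures are not rectified), "rvec" (rotation vector, rad) and "tvec" (3), from world to camera coordinates, as OpenCV has them; the wrist camera has in their place "mount" (4x4, takes a point from camera to tool coordinates, whose origin is the TCP and whose axes are the flange's). Camera axes: x right, y down, z forward; pixel columns grow to the right and rows downward; lengths in m; the calibration is good to about 2 mm. A picture is of the moment at which its call begins: read the wrist's pose just before it. There is no depth.
- ctrl.finish_job(): hands the job in, once; it reports no verdict.
Trained networks look in a picture, given as the dict that the camera call returned (one of the last four; its "shot" number tells which), for a name from the list of things; names that differ only in an ending like _2 or _b are one class to them, and where a whole thing is asked for, a point or a joint stands for the part that bears it (a point fixed in the world has none). Each returns a list of dicts, best first, with "p" (0 to 1); they miss things now and then, are a little off and sometimes report something else, mostly with a low value. They report only what shows in the picture. A call takes as long as a camera call. They do not tell look-alikes from the thing itself.
- ctrl.boxes_of(target, picture): "box" ([centre column, centre row, width, height] in pixels, round what is visible of it).
The state is a dict: "t": time; "q": joint angles; "dq": joint speeds; "effort": joint torques, N m; "tool_pos": TCP position; "tool_rot": TCP orientation; "contact_force": force on the tool from outside, world axes, zero at the start; "wrist_torque": the same for the moment, N m; "opening": finger opening in m.
Only numpy, scipy, OpenCV 4.12 (cv2) and the standard library are available. Lean on these libraries where they do the work, as an engineer would, in place of code of your own. Each camera call takes 0.05 s, during which the arm holds its last target. There are 200 camera calls.

TASK

The recorder's drive carrier has to come out, but its spring catch holds it in at the front. Pick up the release rod, push its blunt end through the round release hole in the recorder's rear panel until the catch lets go and the carrier springs out at the front. Then draw the rod out again and lay it down flat on the shelf (lay it, do not drop it), leaving the other loose things where they are.

Things in the scene. Friction and masses are not known exactly. Their poses are not given: they have to be found in the camera images.
- recorder: Black recorder with finned top, bare aluminium rear panel, 170 mm deep (x), 200 wide (y), 86 high with its fins; fixed to the shelf by lugs reaching 25 mm out at its sides. Origin: centre of its underside. Front, with the drive carrier, faces its own -x; rear panel faces its own +x, away from the robot. Also on the rear: two capped connectors, 24 mm thick, 23 long, at y = -34 and -72 mm.
- release_hole (a point): Centre of the release hole at the outer face of the rear panel: round, 16 mm in diameter, panel 5 mm thick; 46 mm above the shelf, 36 mm to +y of the panel's middle. Axes as the recorder's: +x points straight out of the panel, so the rod goes in along -x.
- catch (a joint): Turn of the spring catch inside, rad: 0 = holding; springs back by itself. Its flat steel tail, 24 mm high and wider than the hole, stands straight behind the hole, 24 mm in from the panel's outer face. It yields to a push of 5 N, frees the carrier at about 0.14 rad (tail pushed 5 to 6 mm, rod end 30 mm in, about 9 N) and meets its stop at 0.36 rad (rod end 37 mm in).
- carrier (a joint): How far the drive carrier has come out of the recorder's front, in m: 0 = home, held by the catch and pressed outward by an ejector spring (8 N); once let go it springs out about 40 mm and stays there. Aluminium carrier 78 mm wide and 24 mm high with a grey front plate.
- carrier_front (a point): Middle of the carrier's front plate (81 x 29 mm), 46 mm above the shelf. Axes as the recorder's; it moves to the recorder's -x as the carrier comes out.
- rod: The release rod: black square-section handle 80 mm long, 22 x 22 mm, with a thin off-white shaft, 8 mm in diameter and 75 mm long, with a blunt round end; 50 to 100 g. It lies flat on the shelf on a face of its handle, to one side of the recorder. Origin: under the middle of the handle, on the underside. +x runs along the handle towards the shaft's end; z is up.
- rod_tip (a point): The blunt end of the rod's shaft, 115 mm along +x from the handle's middle, on the rod's axis (11 mm above the underside). Axes as the rod's.
- rod_grip (a point): A good place to hold the rod: inside the handle on its axis, 15 mm to the shaft's side of the handle's middle, 100 mm behind the end of the shaft. Axes as the rod's.
- screwdriver: Bystander: flat-blade screwdriver 200 mm long, round black handle 26 mm thick and 100 mm long, thin 6 mm steel blade, lying on the other side of the recorder. Origin under its middle; +x towards the blade.
- power_supply: Bystander: bare metal power supply 100 x 45 x 95 mm with a green terminal strip on top, standing beyond the recorder. Origin: centre of its underside.
- spare_carrier: Bystander: a spare drive carrier, 112 x 81 x 27 mm, lying flat beyond the recorder. Origin: centre of its underside.
- plug: Bystander: a round steel connector plug, 28 mm in diameter and 58 mm high, standing upright behind the recorder. Origin: centre of its underside.
Not all that is in view belongs to the job. Leave any brown look-alike of the rod alone.

How it is judged:
On the way, in this order (a step that is already met when the one before it is completed fails the run):
1. the rod is picked up (height (world z) of rod_grip above 0.03 m and value of joint carrier below 0.005 m), for 0.2 s.
2. the carrier springs free while the rod's end is inside the release hole (value of joint carrier above 0.01 m and x of rod_tip in the frame of release_hole below -0.008 m and distance between rod_tip and release_hole below 0.05 m), for 0.02 s.
At the end, for the whole second after the job is handed in: The carrier stands at least 25 mm out of the recorder's front; the rod is out of the hole and lies flat on the shelf (its axis less than 18 mm above it), at rest; the bystanders are within 40 mm of where they stood (value of joint carrier above 0.025 m and height (world z) of each of rod_tip, rod_grip below 0.018 m and height (world z) of rod_grip above 0 m and linear speed of rod below 0.02 m/s); the robot touches nothing.
It fails at once if the rod is dropped (falls freely faster than 0.8 m/s) (linear speed of rod above 0.8 m/s and contact force between the fingers and rod below 0.1 N).
It fails at once if the screwdriver is moved more than 40 mm (distance of screwdriver from where it was at the start of the episode above 0.04 m).
It fails at once if the power supply is moved more than 40 mm (distance of power_supply from where it was at the start of the episode above 0.04 m).
It fails at once if the spare carrier is moved more than 40 mm (distance of spare_carrier from where it was at the start of the episode above 0.04 m).
It fails at once if the plug is moved more than 40 mm (distance of plug from where it was at the start of the episode above 0.04 m).
It also fails if it takes over 61 s, if anything falls off the work surface, if the arm or the gripper's body presses on something with over 40 N, if the wrist force passes 120 N, or if a joint passes its speed limit or range.

## Working session

There is one attempt and no reset: what is moved stays moved. The work goes in short steps, Python scripts to look and compute and a shell command to move; the robot and the scene stay as the last step left them, time stands still between calls to the robot, and variables do not carry over. Pictures are saved under pics/ and viewed, about 8 in all and at most 12, crops included, and the job is handed in when it is done.

```bash
ls; mkdir -p pics
cat > h.py <<'E'
import numpy as np, cv2
from station import ctrl
def ray(im,px):
    K=im["camera_matrix"];n=cv2.undistortPoints(np.array([[px]],float),K,im["dist_coeffs"])[0,0]
    d=np.array([n[0],n[1],1.])
    R=cv2.Rodrigues(np.array(im["rvec"],float))[0];t=np.array(im["tvec"],float).ravel()
    return -R.T@t, R.T@d
def onz(im,px,z):
    o,d=ray(im,px);return o+d*(z-o[2])/d[2]
def proj(im,P):
    return cv2.projectPoints(np.array(P,float).reshape(-1,1,3),np.array(im["rvec"],float),np.array(im["tvec"],float),im["camera_matrix"],np.array(im["dist_coeffs"],float))[0].reshape(-1,2)
E
python3 - <<'E'
from h import *
for n in("scene","top"):
    im=ctrl.get_image(n);cv2.imwrite(f"pics/{n}0.png",im["image"])
    print(n,ray(im,(320,200)))
    for t in("recorder","rod","screwdriver","power_supply","spare_carrier","plug","release_hole","rod_tip","carrier_front"):
        try:
            for b in ctrl.boxes_of(t,im)[:3]: print(t,round(b["p"],2),np.round(b["box"]),onz(im,b["box"][:2],0.01).round(3))
        except Exception as e: print(t,e)
E
```

```text
pics
scene (array([1.68179752, 0.13349455, 0.87298185]), array([-0.80246083, -0.09296747, -0.58952943]))
recorder 0.68 [321. 183.  78.  51.] [ 0.409 -0.012  0.01 ]
rod 0.87 [461. 236.  48.  34.] [0.625 0.426 0.01 ]
rod 0.64 [412. 198.  28.  30.] [0.452 0.293 0.01 ]
rod 0.56 [439. 177.  32.  25.] [0.312 0.39  0.01 ]
screwdriver 0.72 [206. 200.  36.  18.] [ 0.56 -0.36  0.01]
power_supply 0.81 [408. 238.  27.  52.] [0.655 0.273 0.01 ]
spare_carrier 0.91 [215. 236.  30.  33.] [ 0.723 -0.279  0.01 ]
plug 0.46 [249. 239.  10.  24.] [ 0.722 -0.18   0.01 ]
release_hole 0.86 [319. 182.  78.  48.] [ 0.405 -0.018  0.01 ]
rod_tip 0.87 [352. 274.  33.  39.] [0.823 0.122 0.01 ]
rod_tip 0.78 [437. 176.  32.  27.] [0.307 0.382 0.01 ]
rod_tip 0.61 [462. 237.  47.  32.] [0.629 0.429 0.01 ]
top (array([0.53376746, 0.0059156 , 1.18813509]), array([ 0.05032436, -0.01641704, -0.99867442]))
recorder 0.97 [323. 247.  88.  85.] [ 0.454 -0.019  0.01 ]
rod 0.67 [275. 130.  22.  48.] [0.804 0.113 0.01 ]
rod 0.62 [217. 261.  34.  45.] [0.424 0.294 0.01 ]
rod 0.62 [189. 304.  34.  41.] [0.296 0.381 0.01 ]
screwdriver 0.65 [432. 221.  36.  58.] [ 0.523 -0.344  0.01 ]
screwdriver 0.25 [324. 247.  92.  85.] [ 0.454 -0.022  0.01 ]
power_supply 0.74 [222. 165.  27.  39.] [0.706 0.273 0.01 ]
spare_carrier 0.72 [410. 155.  37.  38.] [ 0.719 -0.285  0.01 ]
plug 0.51 [377. 149.  15.  10.] [ 0.74  -0.187  0.01 ]
rod_tip 0.84 [277. 127.  31.  49.] [0.814 0.109 0.01 ]
rod_tip 0.67 [173. 194.  48.  32.] [0.625 0.423 0.01 ]
rod_tip 0.55 [217. 260.  37.  47.] [0.424 0.293 0.01 ]
```

Run:
```python
import cv2,numpy as np
s=cv2.imread("pics/scene0.png")[140:310,170:500];t=cv2.imread("pics/top0.png")[100:340,150:470]
a=cv2.resize(s,(640,330),interpolation=3);b=cv2.resize(t,(800,600),interpolation=3)
cv2.imwrite("pics/s1.png",cv2.resize(s,(800,412),interpolation=3));cv2.imwrite("pics/t1.png",b)
```

```text
(no output)
```

View pics/t1.png

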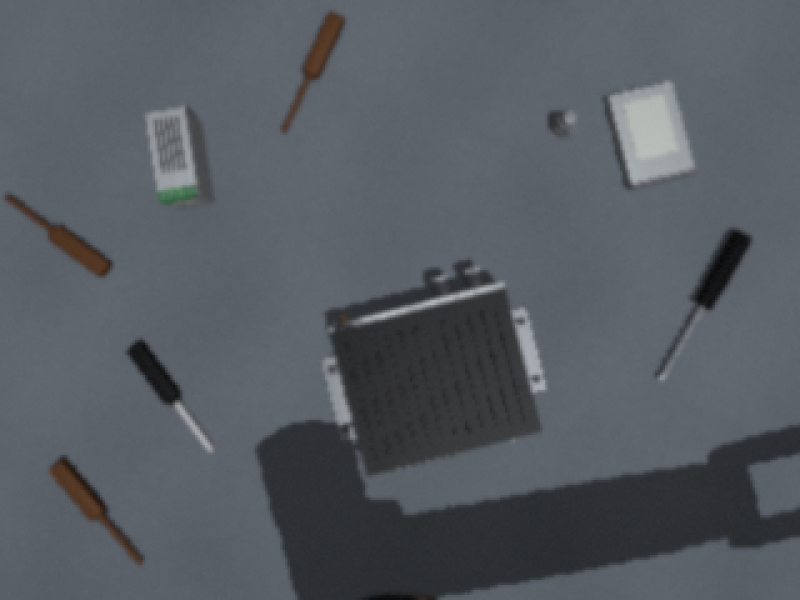

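View pics/s1.png

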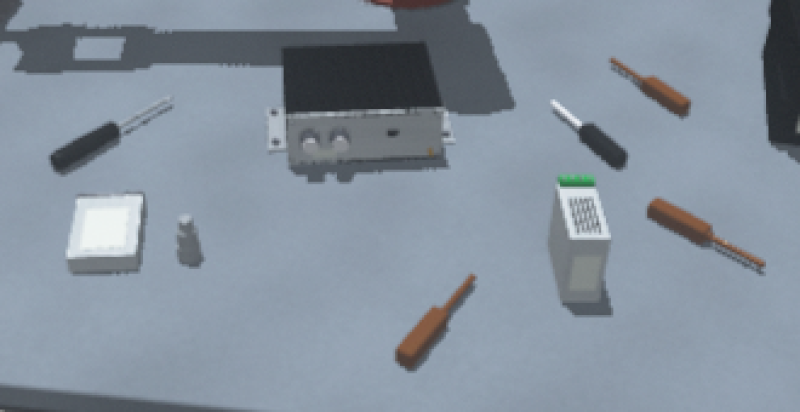

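Candidates for the rod in the top picture are:
- **Black handle with off-white shaft:** about (212,248), left of the recorder.
- **Brown look-alikes:** (275,130), (173,194) and (189,304).
- **Screwdriver:** (432,221), black with a steel blade.

I choose (212,248). The hole shows in the scene picture at about (332,194).

Run:
```python
from h import *
from scipy.spatial.transform import Rotation as Ro
T=ctrl.get_image("top");S=ctrl.get_image("scene")
c=lambda u,v:(150+u*.4-.3,100+v*.4-.3)
for n,p in dict(tip=(211,450),shoulder=(178,402),end=(137,344)).items(): print(n,onz(T,c(*p),.011).round(3))
for n,p in dict(RL=(333,322),RR=(504,285),FR=(541,430),FL=(369,474)).items(): print(n,onz(T,c(*p),.086).round(3))
print("hole at z.046",onz(S,(170+392*.4125,140+132*.4126),.046).round(3))
o=ctrl.get_obs();print(o["tool_pos"],Ro.from_rotvec(o["tool_rot"]).as_matrix().round(3),o["contact_force"],o["opening"])
w=ctrl.get_image("wrist");print(w["mount"].round(3) if hasattr(w["mount"],"round") else w["mount"],w["camera_matrix"])
g=T["image"][225:285,190:245];cv2.imwrite("pics/rodcrop.png",cv2.resize(g,(550,600),interpolation=3))
g=S["image"][165:225,275:365];cv2.imwrite("pics/hole.png",cv2.resize(g,(800,533),interpolation=3))
```

```text
tip [0.367 0.245 0.011]
shoulder [0.424 0.282 0.011]
end [0.493 0.329 0.011]
RL [0.514 0.092 0.086]
RR [ 0.549 -0.097  0.086]
FR [ 0.389 -0.133  0.086]
FL [0.347 0.057 0.086]
hole at z.046 [0.522 0.036 0.046]
[ 0.20831527 -0.58923384  0.21071018] [[ 0.943  0.333  0.   ]
 [ 0.333 -0.943  0.   ]
 [ 0.    -0.    -1.   ]] [ 0.25337983 -0.23351135 -0.7067531 ] 0.08522929070783276
[[-0.    -0.945 -0.327  0.084]
 [ 1.    -0.    -0.     0.001]
 [ 0.    -0.327  0.945 -0.163]
 [ 0.     0.     0.     1.   ]] [[302.79699246   0.         321.93050395]
 [  0.         302.79699246 204.31573384]
 [  0.           0.           1.        ]]
```

View pics/rodcrop.png

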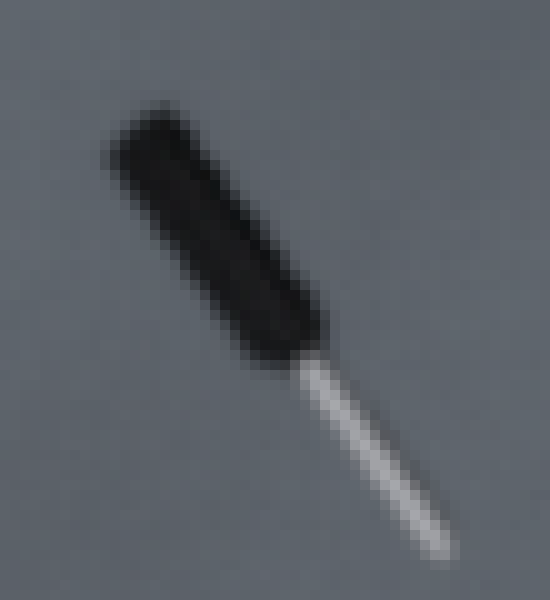

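The close crop confirms a black square handle with an off-white shaft, pointing down-right. It is the real rod. Moving above it now.

```bash
python3 -m jog '[1,0.04,-0.03,0,0,0,0, 1,0.04,-0.03,0,0,0,0, 1,0.04,-0.03,0,0,0,0, 1,0.04,-0.03,0,0,0,0, 1,0.04,-0.03,0,0,0,0, 1,0.04,-0.03,0,0,0,0, 1,0.04,-0.03,0,0,0,0, 1,0.04,-0.03,0,0,0,0, 1,0.04,-0.03,0,0,0,0, 1,0.04,-0.03,0,0,0,0]' 60
python3 -m jog '[1,0.0125,-0.046,0,0,0,0, 1,0.0125,-0.046,0,0,0,0, 1,0.0125,-0.046,0,0,0,0, 1,0.0125,-0.046,0,0,0,0, 1,0.0125,-0.046,0,0,0,0, 1,0.0125,-0.046,0,0,0,0, 1,0.0125,-0.046,0,0,0,0, 1,0.0125,-0.046,0,0,0,0, 1,0.0125,-0.046,0,0,0,-7, 1,0.0125,-0.045,0,0,0,-7]'
python3 -m jog '[1,0,0,0,0,0,0]'
cat >> h.py <<'E'
from scipy.spatial.transform import Rotation as Ro
def wrist():
    o=ctrl.get_obs();im=ctrl.get_image("wrist")
    T=np.eye(4);T[:3,:3]=Ro.from_rotvec(o["tool_rot"]).as_matrix();T[:3,3]=o["tool_pos"]
    C=np.linalg.inv(T@np.array(im["mount"]))
    im["rvec"]=cv2.Rodrigues(C[:3,:3])[0];im["tvec"]=C[:3,3];return o,im,T
E
python3 - <<'E'
from h import *
o,im,T=wrist();print(T.round(3));cv2.imwrite("pics/w1.png",im["image"])
u=np.array([-.835,-.55]);u/=np.linalg.norm(u)
print(proj(im,[[.367,.245,.011],[.424,.282,.011],[.493,.329,.011]]).round(0))
E
```

```text
t: 2.4
tool_pos: [0.4862, -0.1716, 0.211]
tool_rot: [3.096, 0.531, 0.001]
contact_force: [-0.0, -0.1, -0.6]
opening: 0.0854
t: 3.65
tool_pos: [0.4445, 0.3022, 0.2109]
tool_rot: [-3.007, -0.911, -0.001]
contact_force: [0.5, -0.6, 0.4]
opening: 0.0856
t: 3.78
tool_pos: [0.4438, 0.303, 0.2107]
tool_rot: [-3.006, -0.911, 0.0]
contact_force: [0.1, -0.0, -0.2]
opening: 0.0851
[[ 0.832  0.555 -0.     0.444]
 [ 0.555 -0.832  0.     0.303]
 [-0.    -0.    -1.     0.211]
 [ 0.     0.     0.     1.   ]]
[[326. 243.]
 [327. 194.]
 [326. 126.]]
```

View pics/w1.png

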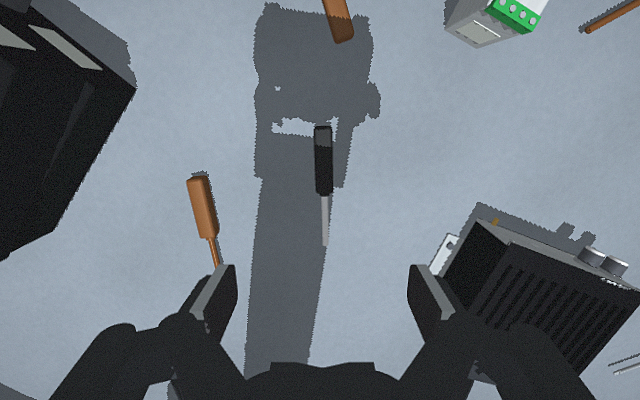

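The wrist picture shows the rod almost upright in the image: handle end (323,126), shoulder (324,195), tip (326,246). A brown look-alike is at (203,205).

Run:
```python
from h import *
o,im,T=wrist()
g=im["image"][110:260,280:370].astype(float)
R=T[:3,:3]
# handle: dark pixels; shaft: bright pixels near column 325
gr=g.mean(2);m=(gr<45).astype(np.uint8);n,l,s,c=cv2.connectedComponentsWithStats(m)
i=1+np.argmax(s[1:,4]);print(s[i],c[i]+[280,110])
gy,gx=np.nonzero(l==i)
for r in range(125,200,10):
    x=gx[gy+110==r]
    if len(x): print(r,x.min()+280,x.max()+280)
tip=onz(im,(326,246.5),.011)
for r,p in dict(end=(322.5,126),cen=tuple(c[i]+[280,110]),sh=(324.5,190)).items():
    P=onz(im,p,.022);d=P-tip;print(r,P.round(4),np.degrees(np.arctan2(-d[1],-d[0])).round(1),np.linalg.norm(d[:2]).round(3))
print(tip)
```

```text
[ 32  15  20  71 920] [321.92826087 165.64673913]
125 323 327
135 313 313
145 313 330
155 314 330
165 314 330
175 314 331
185 314 331
195 322 323
end [0.4918 0.3315 0.022 ] -144.7 0.157
cen [0.4535 0.3068 0.022 ] -143.6 0.112
sh [0.4304 0.2877 0.022 ] -144.8 0.082
[0.36363433 0.24065941 0.011     ]
```

```bash
python3 -m jog '[1,0,0.004,0.04,0,0,-1.4, 1,0,0,0.045,0,0,0, 1,0,0,0.045,0,0,0, 1,0,0,0.04,0,0,0, 1,0,0,0.02,0,0,0, 1,0,0,0.01,0,0,0, 1,0,0,0.005,0,0,0, 1,0,0,0,0,0,0]'
python3 -m jog '[0,0,0,0,0,0,0, 0,0,0,0,0,0,0, 0,0,0,0,0,0,0, 0,0,0,0,0,0,0, 0,0,0,0,0,0,0, 0,0,0,0,0,0,0, 0,0,0,0,0,0,0, 0,0,0,0,0,0,0]' 60
```

```text
t: 4.88
tool_pos: [0.4475, 0.2972, 0.0064]
tool_rot: [-2.997, -0.94, -0.002]
contact_force: [0.8, 0.5, -0.1]
opening: 0.0854
t: 5.88
tool_pos: [0.4469, 0.2973, 0.0057]
tool_rot: [-2.997, -0.941, 0.0]
contact_force: [0.2, -0.3, -1.0]
opening: 0.0001
```

Run:
```python
from h import *
o,im,T=wrist();cv2.imwrite("pics/w2.png",im["image"])
t=ctrl.get_image("top");g=t["image"][200:300,160:270]
```

```text
(no output)
```

View pics/w2.png

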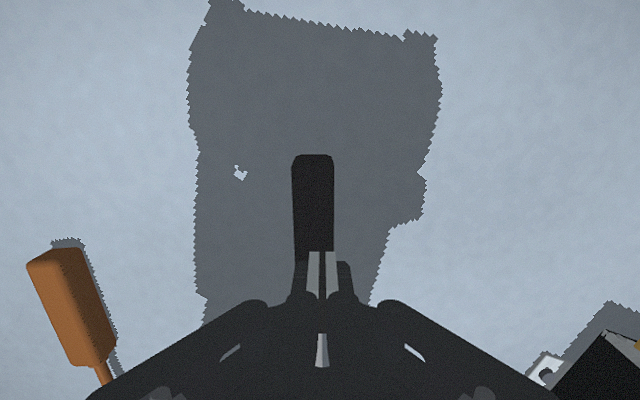

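Run:
```python
from h import *
o,im,T=wrist();print(o["opening"],o["tool_pos"],o["contact_force"])
P=lambda x,y,z:(T@[x,y,z,1])[:3]
print(proj(im,[P(0,0,0),P(0,0,-.019),P(.011,0,0),P(-.011,0,0),P(.011,0,-.038)]).round(0))
for px in((313,155),(322,367),(322,335)): 
    for z in (.011,.022): print(px,z,onz(im,px,z).round(4), (np.linalg.inv(T)@np.append(onz(im,px,z),1))[:3].round(4))
g=im["image"][230:380,240:400];t=ctrl.get_image("top")["image"][215:295,175:255]
cv2.imwrite("pics/w3.png",np.hstack([cv2.resize(g,(427,400),interpolation=3),cv2.resize(t,(370,400),interpolation=3)]))
```

```text
-4.9377557535844706e-05 [0.44685808 0.29726581 0.0056945 ] [ 0.48917977 -0.99920633  0.13193966]
[[321. 248.]
 [321. 264.]
 [321. 231.]
 [321. 264.]
 [320. 265.]]
(313, 155) 0.011 [0.4913 0.333  0.011 ] [ 0.0569 -0.0039 -0.0053]
(313, 155) 0.022 [0.4931 0.3338 0.022 ] [ 0.0588 -0.0036 -0.0163]
(322, 367) 0.011 [0.3748 0.2461 0.011 ] [-0.0883  0.0008 -0.0053]
(322, 367) 0.022 [0.3847 0.253  0.022 ] [-0.0763  0.0008 -0.0163]
(322, 335) 0.011 [0.3976 0.262  0.011 ] [-0.0606  0.0008 -0.0053]
(322, 335) 0.022 [0.4059 0.2678 0.022 ] [-0.0505  0.0008 -0.0163]
```

View pics/w3.png

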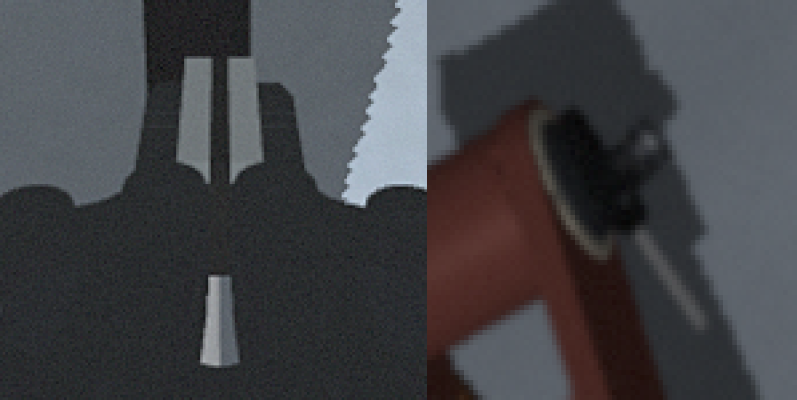

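```bash
for i in 1; do python3 -m jog '[1,0,0,0,0,0,0, 1,0,0,0,0,0,0, 1,0,0,0,0,0,0, 1,0,0,0,0,0,0, 1,0,0,0,0,0,0, 1,0,0,0,0,0,0]' 30; done
python3 - <<'E'
from h import *
o,im,T=wrist();g=im["image"][100:400,160:480]
cv2.imwrite("pics/w4.png",cv2.resize(g,(640,600),interpolation=3))
E
```

```text
t: 6.82
tool_pos: [0.4469, 0.2973, 0.0057]
tool_rot: [-2.997, -0.941, -0.0]
contact_force: [-1.4, 0.5, -0.2]
opening: 0.0855
```

View pics/w4.png

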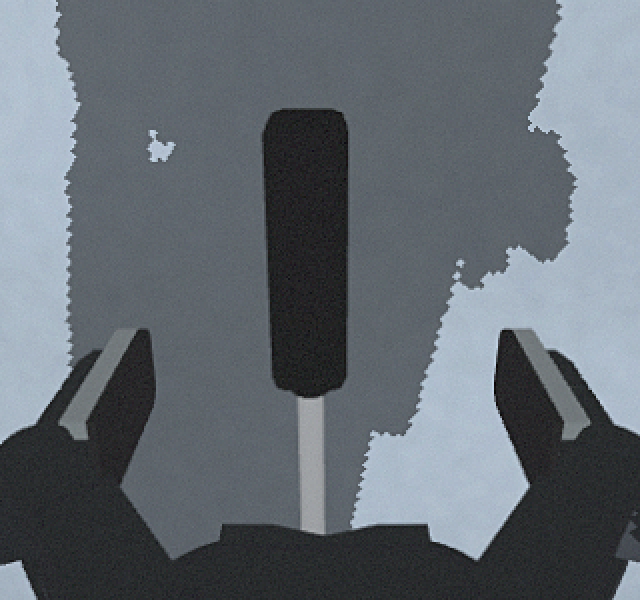

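The handle spans rows 154–295 and sits between the open jaws. It didn't move when they shut, so the fingers closed above it. Finger size in the image suggests the real tips end about 25 mm short of the nominal TCP. I'll part-close and go down in small guarded steps.

```bash
python3 -m jog '[0.45,0,0,0,0,0,0, 0.45,0,0,0,0,0,0, 0.45,0,0,0,0,0,0, 0.45,0,0,0.002,0,0,0, 0.45,0,0,0.002,0,0,0, 0.45,0,0,0,0,0,0]' 30
python3 -m jog '[0.45,0,0,0.002,0,0,0, 0.45,0,0,0.002,0,0,0, 0.45,0,0,0,0,0,0]'
```

```text
t: 7.62
tool_pos: [0.4466, 0.2971, 0.0013]
tool_rot: [2.997, 0.941, -0.001]
contact_force: [0.3, 0.1, 0.7]
opening: 0.0385
t: 8.0
tool_pos: [0.4467, 0.2972, -0.0026]
tool_rot: [2.997, 0.941, -0.001]
contact_force: [-0.5, -0.6, -0.2]
opening: 0.0384
```

```bash
python3 -m jog '[0.45,0,0,0.002,0,0,0, 0.45,0,0,0.002,0,0,0, 0.45,0,0,0,0,0,0]'
python3 -m jog '[0.45,0,0,0.002,0,0,0, 0.45,0,0,0.002,0,0,0, 0.45,0,0,0,0,0,0]'
python3 - <<'E'
from h import *
o,im,T=wrist();g=im["image"][200:350,220:430]
cv2.imwrite("pics/w5.png",cv2.resize(g,(630,450),interpolation=3))
E
```

```text
t: 8.38
tool_pos: [0.4467, 0.2972, -0.0065]
tool_rot: [2.997, 0.941, -0.001]
contact_force: [-0.3, -0.7, -0.3]
opening: 0.0383
t: 8.75
tool_pos: [0.4467, 0.2972, -0.0106]
tool_rot: [2.997, 0.941, -0.001]
contact_force: [0.1, -0.3, 0.3]
opening: 0.0384
```

View pics/w5.png

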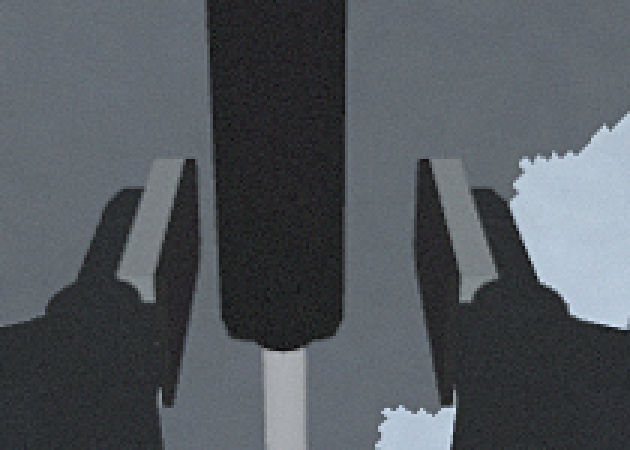

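The pads flank the handle, which sits about 4–5 mm off towards tool −y. There has been no contact yet. I'll recentre, go lower, then close.

```bash
python3 -m jog '[0.45,0,-0.004,0,0,0,0, 0.45,0,0,0.002,0,0,0, 0.45,0,0,0.002,0,0,0, 0.45,0,0,0,0,0,0]'
python3 -m jog '[0.45,0,0,0.002,0,0,0, 0.45,0,0,0,0,0,0]'
python3 -m jog '[0,0,0,0,0,0,0, 0,0,0,0,0,0,0, 0,0,0,0,0,0,0, 0,0,0,0,0,0,0]' 60
```

```text
t: 9.3
tool_pos: [0.4444, 0.3004, -0.0146]
tool_rot: [2.997, 0.941, -0.001]
contact_force: [-0.1, 0.2, -1.0]
opening: 0.0386
t: 9.55
tool_pos: [0.4444, 0.3004, -0.0165]
tool_rot: [2.997, 0.941, -0.001]
contact_force: [-0.0, 0.2, 0.5]
opening: 0.0386
t: 10.05
tool_pos: [0.4448, 0.3007, -0.0161]
tool_rot: [-2.997, -0.941, -0.001]
contact_force: [-0.5, 0.7, 1.7]
opening: 0.0205
```

Gripped at about 21 mm. Lift.

```bash
python3 -m jog '[0,0,0,-0.01,0,0,0, 0,0,0,-0.02,0,0,0, 0,0,0,-0.04,0,0,0, 0,0,0,-0.04,0,0,0, 0,0,0,-0.04,0,0,0, 0,0,0,0,0,0,0]'
python3 - <<'E'
from h import *
o,im,T=wrist();print(T.round(3))
g=im["image"].copy();cv2.imwrite("pics/w6.png",g)
S=ctrl.get_image("scene");cv2.imwrite("pics/s2.png",S["image"])
a=cv2.resize(g[130:400,160:480],(400,338));b=cv2.resize(S["image"][150:220,290:450],(800,350),interpolation=3)
c=np.zeros((338,800,3),np.uint8);c[:,:400]=a;h=cv2.resize(S["image"][160:220,280:350],(394,338),interpolation=3);c[:,406:]=h
cv2.imwrite("pics/c6.png",np.vstack([b[:255],c]))
E
```

```text
t: 10.8
tool_pos: [0.447, 0.3018, 0.1386]
tool_rot: [-2.996, -0.941, -0.013]
contact_force: [0.7, 1.2, 0.2]
opening: 0.0203
[[ 0.82   0.572  0.008  0.447]
 [ 0.572 -0.82   0.004  0.302]
 [ 0.008  0.001 -1.     0.139]
 [ 0.     0.     0.     1.   ]]
```

View pics/c6.png

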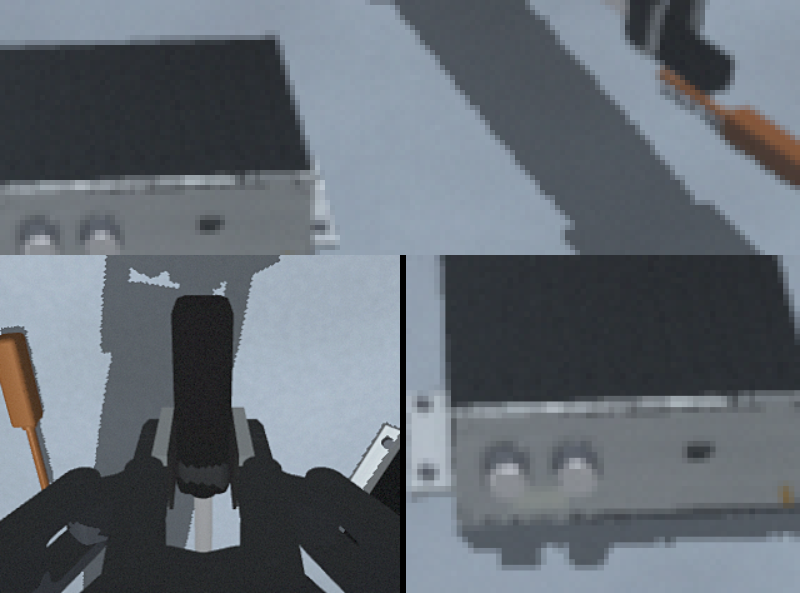

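Rod is held. In the scene picture the hole is at about (332,195), which puts it near world (0.522, 0.035). Next I move beside and behind the recorder so the wrist camera sees the panel, to get the hole position more accurately.

```bash
python3 -m jog '[0,0.012,0.032,-0.008,0,0,0, 0,0.012,0.032,-0.008,0,0,0, 0,0.012,0.032,-0.008,0,0,0, 0,0.012,0.032,-0.008,0,0,0, 0,0.012,0.032,0,0,0,0, 0,0.01,0.029,0,0,0,7.6, 0,0,0,0,0,0,7.6, 0,0,0,0,0,0,7.6, 0,0,0,0,0,0,0, 0,0,0,0,0,0,0]'
python3 - <<'E'
from h import *
o,im,T=wrist();print(T.round(3));cv2.imwrite("pics/w7.png",im["image"]);np.savez("w7.npz",T=T,r=im["rvec"],t=im["tvec"])
a=np.radians(12);u=np.array([np.cos(a),np.sin(a),0]);v=np.array([-np.sin(a),np.cos(a),0]);h=np.array([.5225,.035,.046]);pc=h-.036*v-[0,0,.046]
for n,y,z in(("hole",.036,.046),("TL",.1,.08),("TR",-.1,.08),("BL",.1,0),("BR",-.1,0),("c1",-.034,.046)): print(n,proj(im,[pc+y*v+[0,0,z]]).round(0))
S=ctrl.get_image("scene");cv2.imwrite("pics/s3.png",S["image"])
E
```

```text
t: 12.15
tool_pos: [0.6093, 0.1855, 0.1643]
tool_rot: [3.124, 0.333, -0.004]
contact_force: [0.5, -0.5, -0.1]
opening: 0.0207
[[ 0.977  0.211 -0.002  0.609]
 [ 0.211 -0.977 -0.     0.185]
 [-0.002 -0.    -1.     0.164]
 [ 0.     0.     0.     1.   ]]
hole [[438. 293.]]
TL [[386. 314.]]
TR [[581. 311.]]
BL [[374. 271.]]
BR [[531. 270.]]
c1 [[500. 292.]]
```

View pics/w7.png

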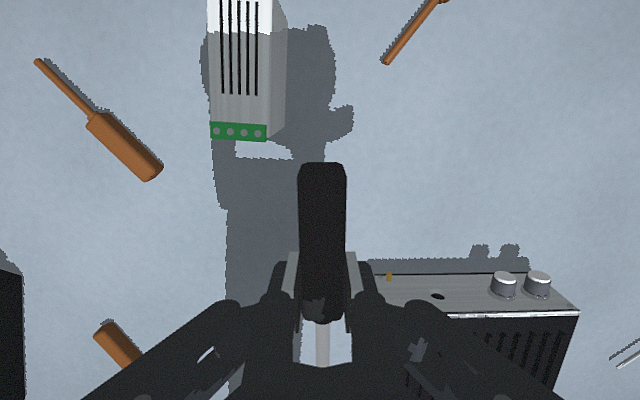

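Wrist view: hole at about (438,296), predicted (438,293). Panel corners match within about 4 px. The pose is close, so I'll refine it with edge fits.

Run:
```python
from h import *
o,im,T=wrist();g=im["image"].mean(2)
m=(g[286:306,425:452]<60).astype(np.uint8);n,l,s,c=cv2.connectedComponentsWithStats(m)
for i in range(1,n):
    if s[i,4]>8: hp=c[i]+[425,286];print("hole",s[i]+[425,286,0,0,0],hp,onz(im,hp,.046).round(4))
def edge(r0,r1,cols,z,sgn):
    P=[]
    for cc in cols:
        d=np.diff(cv2.GaussianBlur(g,(3,3),0)[r0:r1,cc])*sgn;k=d.argmax()
        if d[k]>8:P.append(onz(im,(cc,r0+k+.5),z))
    P=np.array(P);f=np.polyfit(P[:,1],P[:,0],1);r=P[:,0]-np.polyval(f,P[:,1]);k=abs(r)<.002;f=np.polyfit(P[k,1],P[k,0],1);return len(P),k.sum(),np.degrees(np.arctan(-f[0])).round(2),np.polyval(f,.035).round(4)
print("bottom",edge(264,282,range(395,470,3),0,1))
print("top",edge(308,326,range(440,574,3),.08,-1))
S=ctrl.get_image("scene");q=S["image"][185:205,322:342].mean(2).astype(int);print(q[5:15,3:17])
print("scene hole prj",proj(S,[onz(im,hp,.046)]), "tip prj",proj(S,[(T@[-.1005,0,-.027,1])[:3]]))
```

```text
hole [431 294  13   5  49] [437.16326531 296.        ] [0.5184 0.0341 0.046 ]
hole [425 301   9   5  29] [427.96551724 303.62068966] [0.5066 0.0409 0.046 ]
bottom (25, np.int64(25), np.float64(12.81), np.float64(0.5162))
top (45, np.int64(38), np.float64(12.4), np.float64(0.5166))
[[116 117 117 116 117 116 118 116 116 115 117 116 115 116]
 [119 118 119 118 117 116 117 116 115 115 116 115 117 116]
 [118 117 115 115 116 115 112 112 113 115 115 116 116 114]
 [116 115 114 115 109  96  92  90  92 102 114 115 115 114]
 [117 115 117 114  99  60  59  58  62  84 113 114 115 114]
 [115 117 116 115  98  58  49  50  72  98 114 115 113 115]
 [118 117 118 117 111  95  92  93 105 116 116 116 115 116]
 [119 119 117 117 119 119 120 120 119 117 115 115 115 117]
 [118 119 119 118 119 118 118 119 119 117 117 116 116 117]
 [120 120 121 119 118 120 119 120 118 118 117 118 117 118]]
scene hole prj [[333.89729867 191.81631303]] tip prj [[377.29488137 155.368636  ]]
```

Hole lateral position agrees to 1 mm between the two cameras; yaw is about 12.5°. Next: back off, align laterally, then go down.

```bash
python3 -m jog '[0,0.02,0,0,0,0,-0.3, 0,0,0.032,0,0,0,0, 0,0,0.032,0,0,0,0, 0,0,0.032,0,0,0,0, 0,0,0.03,0,0,0,0, 0,0,0,0,0,0,0, 0,0,0,0,0,0,0]'
python3 - <<'E'
from h import *
o,im,T=wrist();print(T.round(4))
S=ctrl.get_image("scene");tip=(T@[-.1005,.001,-.027,1])[:3];print(tip,proj(S,[tip,(T@[-.03,.001,-.027,1])[:3]]))
v=np.array([-.216,.976]);u=np.array([.976,.216]);print("lat",T[:2,3]@v,"along",T[:2,3]@u)
p=proj(S,[tip])[0];x,y=int(p[0]),int(p[1]);cv2.imwrite("pics/s4.png",cv2.resize(S["image"][y-30:y+30,x-40:x+40],(800,600),interpolation=3));print(x,y)
E
```

```text
t: 13.22
tool_pos: [0.6565, 0.0671, 0.1657]
tool_rot: [-3.123, -0.339, 0.0]
contact_force: [0.4, 1.1, -0.8]
opening: 0.0208
[[ 9.767e-01  2.145e-01 -1.000e-04  6.565e-01]
 [ 2.145e-01 -9.767e-01  5.000e-04  6.710e-02]
 [ 0.000e+00 -5.000e-04 -1.000e+00  1.657e-01]
 [ 0.000e+00  0.000e+00  0.000e+00  1.000e+00]]
[0.55854798 0.04452883 0.1927    ] [[334.94031157 160.33170575]
 [337.95358181 173.67773671]]
lat -0.0763381094653703 along 0.6552248408216137
334 160
```

View pics/s4.png

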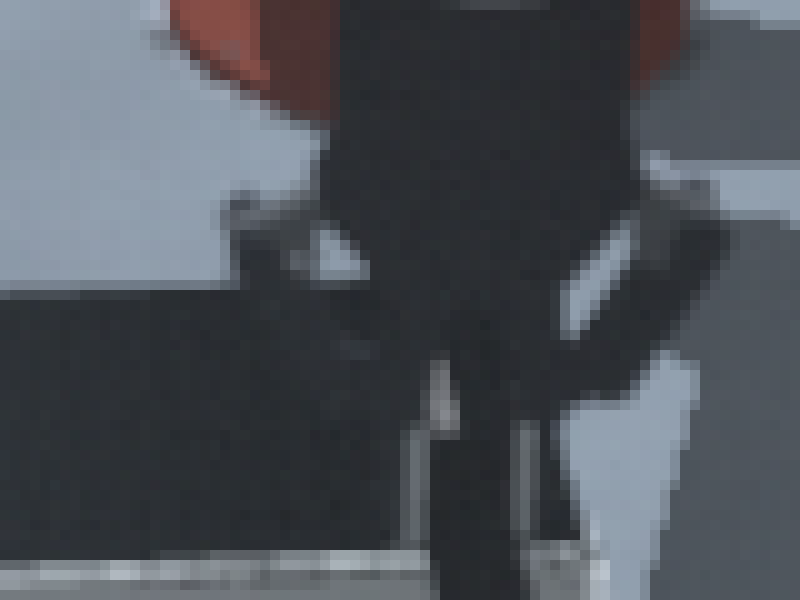

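The shaft shows at about (338,169), within about 1 px of the prediction, so the jaw and rod alignment agree. Before going down I'll check pitch from the handle's end in the wrist view.

Run:
```python
from h import *
o,im,T=wrist();g=im["image"].mean(2)
P=lambda x,y,z:(T@[x,y,z,1])[:3]
for z in(-.036,-.038,-.040): print(z,proj(im,[P(.0545,-.010,z),P(.0545,.012,z),P(.02,-.010,z),P(.02,.012,z)]).round(1).tolist())
c=g[150:200,318:328].mean(1);print("end row",150+np.argmin(np.diff(c))+.5)
for r in(175,190,205,220): d=np.where(g[r,280:370]<45)[0];print(r,d.min()+280,d.max()+281)
```

```text
-0.036 [[296.8, 173.6], [348.1, 173.6], [298.8, 246.0], [346.0, 246.0]]
-0.038 [[296.4, 174.7], [348.5, 174.7], [298.5, 248.0], [346.3, 248.0]]
-0.04 [[296.0, 175.9], [348.9, 175.9], [298.2, 250.0], [346.7, 250.0]]
end row 161.5
175 298 346
190 298 346
205 298 346
220 299 345
```

Handle end row 161.5 matches the model for a level rod (about 162). Going down to hole height.

```bash
python3 -m jog '[0,0,0.0015,0.03,0,0,0, 0,0,0,0.035,0,0,0, 0,0,0,0.035,0,0,0, 0,0,0,0.03,0,0,0, 0,0,0,0.0167,0,0,0, 0,0,0,0,0,0,0, 0,0,0,0,0,0,0]'
python3 - <<'E'
from h import *
o=ctrl.get_obs();p=o["tool_pos"];R=Ro.from_rotvec(o["tool_rot"]).as_matrix();print(R.round(4))
v=np.array([-.216,.976]);u=np.array([.976,.216]);print("tip lat",p[:2]@v-.001,"gap",p[:2]@u-.1005-.5151,"axis z",p[2]+.027,o["contact_force"],R.T@o["contact_force"])
E
```

```text
t: 14.25
tool_pos: [0.6582, 0.0653, 0.0207]
tool_rot: [3.123, 0.339, 0.004]
contact_force: [-0.0, 0.4, -1.1]
opening: 0.0209
[[ 9.767e-01  2.145e-01  2.700e-03]
 [ 2.145e-01 -9.767e-01 -0.000e+00]
 [ 2.600e-03  6.000e-04 -1.000e+00]]
tip lat -0.07940768829644593 gap 0.04089621421204004 axis z 0.0477106279925152 [-0.02085255  0.35309388 -1.1124119 ] [ 0.05249144 -0.35003519  1.11233554]
```

```bash
python3 -m jog '[0,-0.012,0,0.0015,0,0,0, 0,-0.012,0,0,0,0,0, 0,-0.01,0,0,0,0,0, 0,0,0,0,0,0,0]'
python3 -m jog '[0,-0.002,0,0,0,0,0, 0,-0.002,0,0,0,0,0, 0,-0.002,0,0,0,0,0, 0,0,0,0,0,0,0]'
python3 -m jog '[0,-0.002,0,0,0,0,0, 0,-0.002,0,0,0,0,0, 0,-0.002,0,0,0,0,0, 0,0,0,0,0,0,0]'
```

```text
t: 14.75
tool_pos: [0.6227, 0.0577, 0.0175]
tool_rot: [-3.123, -0.338, 0.001]
contact_force: [0.4, -0.6, 0.5]
opening: 0.0206
t: 15.25
tool_pos: [0.6178, 0.0566, 0.0174]
tool_rot: [-3.123, -0.338, 0.0]
contact_force: [0.7, -0.8, -0.3]
opening: 0.0206
t: 15.75
tool_pos: [0.6118, 0.0552, 0.0174]
tool_rot: [-3.123, -0.338, 0.0]
contact_force: [-0.4, 0.2, -0.6]
opening: 0.0205
```

```bash
python3 -m jog '[0,-0.002,0,0,0,0,0, 0,-0.002,0,0,0,0,0, 0,0,0,0,0,0,0]'
python3 -m jog '[0,-0.002,0,0,0,0,0, 0,-0.002,0,0,0,0,0, 0,0,0,0,0,0,0]'
```

```text
t: 16.12
tool_pos: [0.6079, 0.0544, 0.0175]
tool_rot: [-3.123, -0.338, 0.0]
contact_force: [0.0, 0.1, -1.1]
opening: 0.0208
t: 16.5
tool_pos: [0.604, 0.0536, 0.0174]
tool_rot: [-3.123, -0.338, 0.0]
contact_force: [0.1, -0.5, -1.3]
opening: 0.0203
```

Tip is nominally 14 mm past the panel face with no force, so it is in the hole. Advancing to the catch.

```bash
python3 -m jog '[0,-0.002,0,-0.001,0,0,0, 0,-0.002,0,0,0,0,0, 0,0,0,0,0,0,0]'
python3 -m jog '[0,-0.002,0,0,0,0,0, 0,-0.002,0,0,0,0,0, 0,0,0,0,0,0,0]'
python3 -m jog '[0,-0.002,0,0,0,0,0, 0,-0.001,0,0,0,0,0, 0,0,0,0,0,0,0]'
```

```text
t: 16.88
tool_pos: [0.6001, 0.0527, 0.0185]
tool_rot: [-3.123, -0.338, 0.0]
contact_force: [-0.4, 0.1, -1.4]
opening: 0.0208
t: 17.25
tool_pos: [0.5961, 0.0518, 0.0184]
tool_rot: [-3.123, -0.338, 0.0]
contact_force: [0.0, -0.3, -0.6]
opening: 0.0205
t: 17.62
tool_pos: [0.5938, 0.0512, 0.0188]
tool_rot: [-3.123, -0.338, -0.002]
contact_force: [1.6, -0.0, -1.3]
opening: 0.0206
```

Contact starts at about 25 mm nominal depth, as expected for the catch.

```bash
python3 -m jog '[0,-0.002,0,0,0,0,0, 0,-0.001,0,0,0,0,0, 0,0,0,0,0,0,0]'
python3 -m jog '[0,-0.0015,0,0,0,0,0, 0,-0.0015,0,0,0,0,0, 0,0,0,0,0,0,0]'
python3 - <<'E'
from h import *
t=ctrl.get_image("top");cv2.imwrite("pics/t5.png",t["image"])
a=cv2.imread("pics/top0.png").mean(2);d=abs(t["image"].mean(2)-a)[265:340,280:370]
print((d>40).sum())
for b in ctrl.boxes_of("carrier_front",t)[:2]:print(b)
E
```

```text
t: 18.0
tool_pos: [0.5935, 0.0511, 0.0199]
tool_rot: [-3.123, -0.338, -0.012]
contact_force: [7.5, 1.7, -2.9]
opening: 0.0206
t: 18.38
tool_pos: [0.5916, 0.0507, 0.0204]
tool_rot: [-3.123, -0.337, -0.016]
contact_force: [9.4, 3.7, -3.9]
opening: 0.0206
2143
```

```bash
python3 -m jog '[0,-0.0015,0,0,0,0,0, 0,-0.0015,0,0,0,0,0, 0,0,0,0,0,0,0]'
python3 -m jog '[0,-0.0015,0,0,0,0,0, 0,-0.0015,0,0,0,0,0, 0,0,0,0,0,0,0]'
python3 - <<'E'
from h import *
o=ctrl.get_obs();T=np.eye(4);T[:3,:3]=Ro.from_rotvec(o["tool_rot"]).as_matrix();T[:3,3]=o["tool_pos"];tip=(T@[-.1005,.001,-.027,1])[:3]
print("tip",tip,"depth",.5151-tip[:2]@[.976,.216])
t=ctrl.get_image("top");cv2.imwrite("pics/t6.png",t["image"])
a=cv2.imread("pics/t5.png").mean(2);d=abs(t["image"].mean(2)-a)
ys,xs=np.nonzero(d>25);print(len(xs),[(x,y) for x,y in zip(xs,ys)][::max(1,len(xs)//15)])
E
```

```text
t: 18.85
tool_pos: [0.5877, 0.05, 0.02]
tool_rot: [-3.123, -0.337, -0.012]
contact_force: [6.3, 2.1, -2.5]
opening: 0.0207
t: 19.23
tool_pos: [0.5848, 0.0492, 0.02]
tool_rot: [-3.123, -0.338, -0.012]
contact_force: [7.8, 2.8, -1.8]
opening: 0.0206
tip [0.48660982 0.02669863 0.04618461] depth 0.03440191397582021
619 [(np.int64(263), np.int64(166)), (np.int64(294), np.int64(167)), (np.int64(314), np.int64(176)), (np.int64(313), np.int64(179)), (np.int64(307), np.int64(214)), (np.int64(296), np.int64(232)), (np.int64(332), np.int64(282)), (np.int64(324), np.int64(285)), (np.int64(323), np.int64(287)), (np.int64(322), np.int64(289)), (np.int64(320), np.int64(291)), (np.int64(316), np.int64(293)), (np.int64(317), np.int64(295)), (np.int64(317), np.int64(299)), (np.int64(212), np.int64(312)), (np.int64(248), np.int64(350))]
```

Run:
```python
from h import *
t=ctrl.get_image("top");a=cv2.imread("pics/t5.png").mean(2);d=(abs(t["image"].mean(2)-a)>20).astype(np.uint8)
d[:278]=0
n,l,s,c=cv2.connectedComponentsWithStats(d)
for i in np.argsort(-s[1:,4])[:3]+1: print(s[i],c[i].round(0))
u=np.array([.976,.216,0]);v=np.array([-.216,.976,0]);f=np.array([.5225,.035,0])-.036*v-.17*u
print("carrier corners if 40mm out",proj(t,[f+e*u+y*v+[0,0,.06] for e in(-.001,-.04) for y in(.04,-.04)]).round(0).tolist())
```

```text
[314 281  23  19 310] [325. 290.]
[202 311  41   3  73] [220. 312.]
[204 349  10   3  23] [209. 350.]
carrier corners if 40mm out [[317.0, 284.0], [345.0, 277.0], [321.0, 298.0], [348.0, 291.0]]
```

The front shows a changed patch of 23×19 px that matches the carrier standing about 40 mm out, and the force dropped as the catch let go. Withdrawing straight back.

```bash
python3 -m jog '[0,0.005,0,0,0,0,0, 0,0.01,0,0,0,0,0, 0,0.01,0,0,0,0,0, 0,0.015,0,0,0,0,0, 0,0.015,0,0,0,0,0, 0,0.02,0,0,0,0,0, 0,0.02,0,0,0,0,0, 0,0,0,0,0,0,0, 0,0,0,0,0,0,0]'
python3 -m jog '[0,0,0,0.008,0,0,0, 0,0,0,0.008,0,0,0, 0,0,0,0.008,0,0,0, 0,0,0,0.004,0,0,0, 0,0,0,0.003,0,0,0, 0,0,0,0,0,0,0, 0,0,0,0,0,0,0]'
```

```text
t: 20.45
tool_pos: [0.6739, 0.069, 0.0179]
tool_rot: [-3.123, -0.339, 0.002]
contact_force: [-0.0, -0.6, 0.2]
opening: 0.0202
t: 21.32
tool_pos: [0.6748, 0.069, -0.0121]
tool_rot: [3.123, 0.339, 0.001]
contact_force: [0.4, 0.1, -0.2]
opening: 0.0206
```

```bash
python3 -m jog '[0,0,0,0.001,0,0,0, 0,0,0,0.001,0,0,0, 0,0,0,0,0,0,0]'
python3 -m jog '[0,0,0,0.001,0,0,0, 0,0,0,0.0005,0,0,0, 0,0,0,0,0,0,0]'
```

```text
t: 21.7
tool_pos: [0.6744, 0.069, -0.0146]
tool_rot: [-3.123, -0.338, 0.0]
contact_force: [1.0, -0.4, 0.7]
opening: 0.0206
t: 22.08
tool_pos: [0.6745, 0.069, -0.016]
tool_rot: [3.123, 0.338, 0.0]
contact_force: [-0.2, -0.5, -0.1]
opening: 0.0202
```

```bash
python3 -m jog '[0,0,0,0.0005,0,0,0, 0,0,0,0,0,0,0, 0,0,0,0,0,0,0]'
python3 -m jog '[0,0,0,0.0005,0,0,0, 0,0,0,0,0,0,0, 0,0,0,0,0,0,0]'
```

```text
t: 22.45
tool_pos: [0.6746, 0.069, -0.016]
tool_rot: [3.123, 0.339, -0.0]
contact_force: [-1.5, -0.2, 4.3]
opening: 0.0206
t: 22.82
tool_pos: [0.6745, 0.069, -0.016]
tool_rot: [3.123, 0.338, -0.001]
contact_force: [-4.2, 0.5, 7.9]
opening: 0.0202
```

Touching the shelf with 4–8 N. Opening slowly to release, then up.

```bash
python3 -m jog '[0.3,0,0,0,0,0,0, 0.4,0,0,0,0,0,0, 0.5,0,0,0,0,0,0, 0.5,0,0,0,0,0,0, 0.5,0,0,-0.005,0,0,0, 0.5,0,0,-0.015,0,0,0, 0.5,0,0,-0.03,0,0,0, 0.5,0,0,-0.04,0,0,0, 0.5,0,0,-0.04,0,0,0, 0.5,0,0,-0.04,0,0,0]' 30
python3 -m jog '[0.5,0.05,0,-0.03,0,0,0, 0.5,0.05,0,-0.03,0,0,0, 0.5,0,0,0,0,0,0, 0.5,0,0,0,0,0,0]'
python3 - <<'E'
from h import *
t=ctrl.get_image("top");s=ctrl.get_image("scene");o,w,T=wrist()
c=np.hstack([cv2.resize(s["image"][140:310,170:500],(400,206)),cv2.resize(w["image"],(400,250))[:206]])
cv2.imwrite("pics/f.png",np.vstack([c,cv2.resize(t["image"][100:300,150:470],(624,390),interpolation=3).copy() if 0 else cv2.copyMakeBorder(cv2.resize(t["image"][100:320,150:470],(567,390),interpolation=3),0,0,0,233,cv2.BORDER_CONSTANT)]))
for n in("screwdriver","power_supply","spare_carrier","plug","rod"):
    for im,k in((t,"t"),(s,"s")): print(n,k,[(round(b["p"],2),np.round(b["box"][:2]).tolist()) for b in ctrl.boxes_of(n,im)[:2]])
E
```

```text
t: 24.08
tool_pos: [0.6748, 0.069, 0.156]
tool_rot: [3.123, 0.338, 0.003]
contact_force: [0.1, -0.3, -0.6]
opening: 0.043
t: 24.58
tool_pos: [0.7716, 0.0904, 0.213]
tool_rot: [3.123, 0.339, -0.001]
contact_force: [0.4, -0.8, 0.2]
opening: 0.0425
screwdriver t [(0.83, [431.0, 222.0])]
screwdriver s [(0.68, [215.0, 198.0])]
power_supply t [(0.59, [222.0, 165.0])]
power_supply s [(0.92, [406.0, 241.0]), (0.2, [338.0, 236.0])]
spare_carrier t []
spare_carrier s [(0.91, [214.0, 238.0])]
plug t [(0.52, [376.0, 150.0])]
plug s [(0.56, [248.0, 239.0])]
rod t [(0.91, [184.0, 300.0]), (0.55, [178.0, 198.0])]
rod s [(0.9, [460.0, 237.0]), (0.63, [351.0, 274.0])]
```

View pics/f.png

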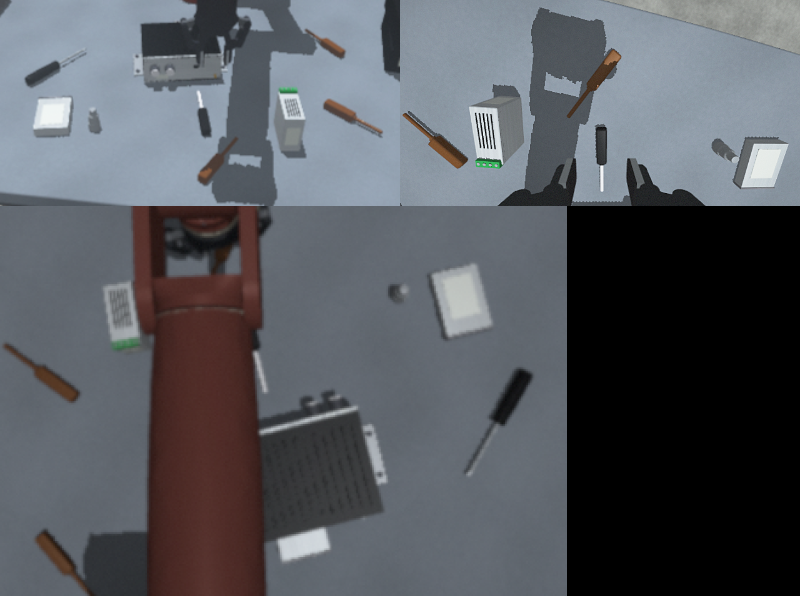

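The final picture shows the carrier out at the front (about (303,543) in the composite). The rod lies flat behind the recorder, clear of the hole and the gripper, and the bystanders haven't moved. Handing in.

```bash
python3 -c "
from station import ctrl
print(ctrl.finish_job())"
```

```text
the job is handed in; nothing more can be done
None
```

I picked up the black rod, pushed its blunt end into the release hole and freed the carrier. I then drew the rod straight out, laid it on the shelf behind the recorder, and handed the job in at about 25 s of the 61 s allowed.

**Last checks:**
- **Catch:** the push force rose to about 10 N, then dropped to about 6–8 N. The rod end was nominally 34 mm in.
- **Carrier:** the last overhead picture shows it out at the front, and the earlier before/after comparison matched about 40 mm.
- **Rod:** it touched the shelf with 4–8 N before I opened the jaws. In the last picture it looks flat and clear of the hole; I did not measure its height.
- **Bystanders:** all four are within a few pixels of where they started, except one 9-pixel shift for the screwdriver in the scene camera. The overhead camera shows the screwdriver unmoved, so I put that shift down to detector error. The network missed the spare carrier in the overhead view, but it is in the picture.
- **Robot:** the arm is raised and clear of everything.

**What failed or disagreed:**
- **First grasp:** the fingers shut above the handle, because the real fingertips end about 25 mm short of the stated TCP. I went lower in small steps, recentred the jaws by 4 mm and gripped on the second try.
- **Hole position:** the two cameras differed by about 4 mm in depth and 1 mm sideways, which was close enough for the rod to go in without touching the panel.

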